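Clear the scale and stand the weighted stick on it, heavy end down

ROBOT

A 7-joint arm with a two-finger parallel gripper is mounted at the origin on the work surface. World frame = base frame: x ahead of the robot, y to its left, z up, the work surface at z = 0. Lengths are in m, angles in degrees, forces in N, time in s.
With the tool pointing down it reaches from about 0.425 to 0.875 m from the base axis. Payload 4.7 kg.
Tool frame: the origin (TCP) lies midway between the tips of the shut fingers; the grasp point (between the pads) lies 19 mm behind it (env.grip_depth is the distance from the TCP to the grasp point, in m); z points along the fingers, y is the line along which they close (so a half turn about z gives the same grasp; the last joint's range is limited). The gripper opens to 87 mm and grips with 3 to 60 N. Pads are 19 mm wide; open, the fingers measure 117 mm over their backs; the gripper's body (75 mm by 190 mm) begins 51 mm behind the grasp point.
Start: joints at [65.266, 18.392, -4.016, 83.108, 1.295, 78.541, -3.26], TCP at [0.28, -0.587, 0.223] pointing down, gripper open.
Joint ranges: [-163.93, 163.93], [-17.29, 119.83], [-79.2, 71.16], [3.27, 140.29], [-89.18, 269.18], [5.43, 117.66], [-154.24, 154.24]. Speed limits (degrees/s): [147.25, 147.25, 180, 180, 180, 180, 180].

INTERFACE

Orientations are given as [roll, pitch, yaw] about the fixed x, y, z axes, in that order (R = Rz(yaw) Ry(pitch) Rx(roll)).
In Python, from cell import get_obs, optics, env, nets gives the robot as it stands.
- The arm moves only by the shell command python3 -m creep 'ROWS' [FORCE]. ROWS is JSON, a list of rows, each an object of numbers: "wx", "wy", "wz": the turn, a rotation vector about the tool's x, y, z in degrees; "tx", "ty", "tz": the shift along the tool's x, y, z in mm; "gripper": the opening, from -1 (shut) to 1 (fully open). A call has 1 to 5 rows; each row is the pose to reach, as a shift and turn from the pose commanded when the call began, along the tool's axes at that moment; what a row does not reach only later rows make up. A row lasts 1/12 s, in which the tool goes at most 41.7 mm and 7.16 degrees, less where a joint would pass 70% of its speed; a pose out of reach is approached as far as the arm can. A call with a gripper value outside its range is refused whole. The fingers move at their own pace and stop on an object; FORCE is the grip in N (left out, the last holds). Time passes only in rows, so rows that repeat a pose let the fingers close. It gives the time, the measured TCP pose, the force, the opening and the grip force at its end, in the units of the state.
- get_obs(): the state, without advancing time (a new reading comes with each control period).
- optics.read_camera(name): name is "scene" or "top" or "wrist"; returns (picture, depth): 480x640x3 uint8, red, green, blue; 480x640 float32, m along the optical axis (not along the pixel's ray), 0 where there is no reading.
- optics.camera_info(name): a dict with "fovy" (degrees; the focal length in pixels is half the picture's height over the tangent of half this angle, whatever the lens; pixels are square), "cx", "cy" (the principal point, pixels), "k1" (the pictures are not rectified: a ray, as slopes to the right and down, at radius r is drawn at 1 + k1 r^2 times it, then the intrinsics apply), "R" (3x3) and "t" (3): a world point X has camera coordinates R X + t; the wrist camera has in their place "tool_from_camera" (4x4, takes a point from camera to tool coordinates, whose origin is the TCP and whose axes are the flange's). Camera axes: x right, y down, z forward; pixel columns grow to the right and rows downward; lengths in m; the calibration is good to about 2 mm. A picture is of the moment at which its call begins: read the wrist's pose just before it. camera_info takes no time and is no camera call.
- env.sign_off(): hands the job in; it is judged then, once.
Trained networks look in the newest picture that a camera, given by its name, has taken for a name from the list of things; names that differ only in an ending like _2 or _b are one class to them, and where a whole thing is asked for, a point or a joint stands for the part that bears it (a point fixed in the world has none). Each returns a list of dicts, best first, with "confidence" (0 to 1); they miss things now and then, are a little off and sometimes report something else, mostly with a low value. They report only what shows in the picture. A call takes as long as a camera call.
- nets.look_for(query, camera): "point" ([x, y, z] in m, in world coordinates, good to about 4 mm: the middle of the surface that is visible of it).
- nets.place_of(query, camera): "point" ([x, y, z] in m, in world coordinates, good to about 4 mm: a listed point, or the origin of a listed thing).
The state is a dict: "time_s": time; "qpos": joint angles; "joint_velocities": joint speeds; "effort": joint torques, N m; "tool_pos": TCP position; "tool_rot": TCP orientation; "force": force on the tool from outside, world axes, zero at the start; "wrist_torque": the same for the moment, N m; "grip_width": finger opening in m; "grasp_force": force on a finger pad.
Only numpy, scipy, OpenCV 4.12 (cv2) and the standard library are available. Lean on these libraries where they do the work, as an engineer would, in place of code of your own. Each camera call takes 0.05 s, during which the arm holds its last target. There are 200 camera calls.

TASK

First take the bottle off the scale's round pan and stand it upright in the wooden tray with the other bottles. Then lift the square metal stick clear of the worktop, held level by its middle, to feel which end is heavy (both ends look alike), and stand it upright on the pan, heavy end down, with its whole foot on the pan. Set things down rather than drop them, and leave everything else where it is.

Things in the scene. Friction and masses are not known exactly. Their poses are not given: they have to be found in the camera images.
- stick_center (a point): Centre of the stick: a 34 mm square aluminium bar with alike black 44 mm square caps, 30 mm long, on both ends; 150 mm long, 0.27 to 0.39 kg. It starts lying on its caps, bar 5 mm clear of the worktop, centre 22 mm up. Ballast hidden in one cap puts the centre of mass about 45 mm toward that end; nothing visible shows which. x runs along the stick (not telling the heavy end), z up at the start.
- bottle_center (a point): The bottle to be moved: upright violet glass roll-on bottle with a black cap, 100 mm tall; glass 32 mm in diameter up to 64 mm, cap 33 mm in diameter from 66 mm to the top; about 70 g. It starts standing on the scale's pan. The point is on its axis, half-way up (50 mm above its foot); z runs up its axis.
- pan_top (a point): Centre of the top face of the scale's flat round steel pan, 160 mm in diameter, 42 mm above the worktop. The scale (fixed, black base 250 x 180 mm, 28 mm high) has its display on the side toward the robot: x points from the display toward the pan, z up; the pan's centre is 35 mm along +x from the middle of the base.
- tray: Open wooden tray, 200 mm (x) by 170 mm (y), 30 mm high, walls and floor 5 mm thick, fixed. Origin at the centre of its underside; x along its length, z up. The two other bottles stand near its +x end, at about x = +55 mm, y = +40 and -40 mm; the -x half is free.
- mate_a_center (a point): One of the two other bottles, the same as the bottle to be moved, standing in the tray (leave alone). Point half-way up, 50 mm above its foot.
- mate_b_center (a point): The second of the two other bottles standing in the tray (leave alone). Point half-way up, 50 mm above its foot.
- jar: Amber jar with an aluminium lid, 60 mm in diameter, 75 mm tall, beyond the stick (leave alone). Origin at the centre of its underside.
- dish: White ceramic bowl, 90 mm in diameter, 35 mm high (leave alone). Origin at the centre of its underside.
- beaker: Clear plastic beaker, 76 mm in diameter, 100 mm high (leave alone). Origin at the centre of its underside.
- puck: Aluminium disc, 56 mm in diameter, 22 mm high, lying near the robot (leave alone). Origin at the centre of its underside.
- spatula: Spatula with a wooden handle, 120 mm long, lying near the robot (leave alone). Origin below its middle, x along its length from handle to blade.

How it is judged:
By the outcome, as a careful person would: the job done as asked, in the order asked, and still so for the second after the job is handed in, with the robot touching nothing.
It also fails if it takes over 59 s, if anything falls off the work surface, if the arm or the gripper's body presses on something with over 40 N, if the wrist force passes 120 N, or if a joint passes its speed limit or range.

## Working session

There is one attempt and no reset: what is moved stays moved. The work goes in short steps, Python scripts to look and compute and a shell command to move; the robot and the scene stay as the last step left them, time stands still between calls to the robot, and variables do not carry over. Pictures are saved under pics/ and viewed, at most 10 in all, crops included, and the job is handed in when it is done.

```bash
ls; mkdir -p pics; python3 - <<'E'
from cell import get_obs, optics, env, nets
import cv2, numpy as np
o=get_obs();print({k:np.round(v,3).tolist() for k,v in o.items()}, env.grip_depth)
for c in ("scene","top"):
    p,d=optics.read_camera(c); cv2.imwrite(f"pics/{c}0.png",p[:,:,::-1])
    for q in ("stick_center","bottle_center","pan_top","tray","jar","dish","beaker","puck","spatula"):
        print(c,q,[(np.round(r['point'],3).tolist(),round(r['confidence'],2)) for r in nets.place_of(q,c)][:4])
print(get_obs()['time_s'])
E
```

```text
pics
{'time_s': 0.0, 'qpos': [65.266, 18.439, -4.014, 83.176, 1.295, 78.541, -3.259], 'joint_velocities': [-0.011, 0.015, 0.014, 0.018, 0.093, 0.063, 0.088], 'effort': [-0.0, -49.129, -0.404, -31.253, -0.064, 0.044, 0.0], 'tool_pos': [0.28, -0.586, 0.221], 'tool_rot': [-179.89, 0.007, 25.544], 'force': [0.866, 0.085, 0.077], 'wrist_torque': [-0.017, -0.04, 0.002], 'grasp_force': 0.0, 'grip_width': 0.087} 0.0187
scene stick_center [([0.556, 0.011, 0.023], 0.61)]
scene bottle_center [([0.604, 0.245, 0.088], 0.81)]
scene pan_top [([0.576, 0.263, 0.043], 0.74)]
scene tray [([0.53, -0.244, 0.001], 0.97), ([0.748, 0.18, 0.002], 0.39)]
scene jar [([0.741, 0.044, -0.001], 0.63)]
scene dish [([0.747, -0.131, -0.004], 0.6)]
scene beaker [([0.75, 0.18, 0.0], 0.61)]
scene puck [([0.382, 0.064, 0.0], 0.68), ([0.53, -0.242, 0.0], 0.65), ([0.596, -0.219, 0.055], 0.61)]
scene spatula [([0.386, -0.061, -0.002], 0.61)]
top stick_center [([0.555, 0.009, 0.025], 0.98)]
top bottle_center [([0.601, 0.243, 0.09], 0.66)]
top pan_top [([0.578, 0.265, 0.04], 0.86)]
top tray [([0.532, -0.252, -0.001], 0.77), ([0.552, 0.007, 0.021], 0.46)]
top jar [([0.744, 0.043, -0.003], 0.76)]
top dish [([0.753, -0.13, 0.004], 0.9)]
top beaker [([0.748, 0.186, -0.004], 0.78), ([0.374, 0.068, -0.003], 0.71), ([0.753, -0.135, -0.0], 0.18)]
top puck [([0.376, 0.067, -0.002], 0.58)]
top spatula [([0.383, -0.053, -0.002], 0.68)]
1.0
```

View pics/top0.png

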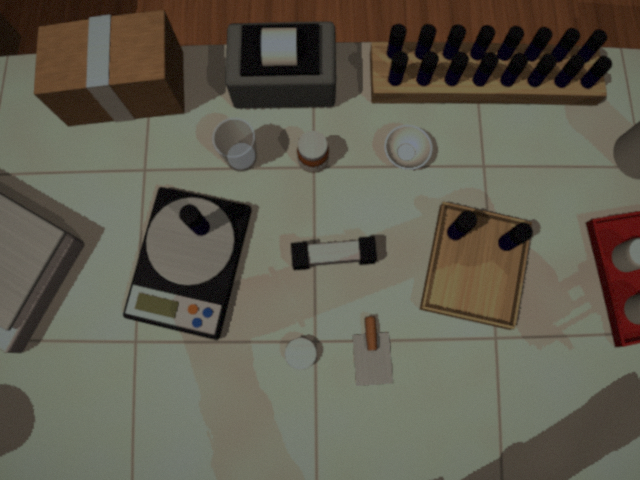

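View pics/scene0.png

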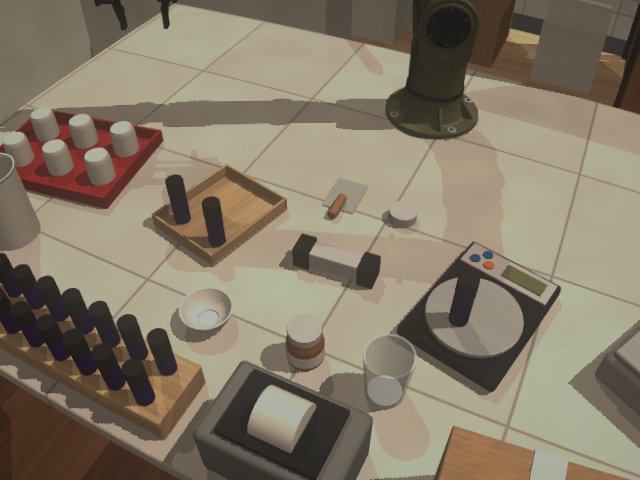

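```bash
cat > h.py <<'E'
from cell import get_obs, optics, env, nets
import cv2, numpy as np
from scipy.spatial.transform import Rotation as Rn
def cloud(cam, save=None):
    o=get_obs(); p,d=optics.read_camera(cam); c=optics.camera_info(cam)
    if save: cv2.imwrite(save,p[:,:,::-1])
    f=240/np.tan(np.radians(c['fovy'])/2); K=np.array([[f,0,c['cx']],[0,f,c['cy']],[0,0,1.]])
    v,u=np.mgrid[:480,:640]; uv=np.stack([u,v],-1).reshape(-1,1,2).astype(float)
    s=cv2.undistortPoints(uv,K,np.array([c['k1'],0,0,0.])).reshape(480,640,2)
    X=np.dstack([s*d[...,None],d]).reshape(-1,3).astype(float)
    if cam=='wrist':
        T=np.array(c['tool_from_camera']); X=X@T[:3,:3].T+T[:3,3]
        X=X@Rn.from_euler('xyz',o['tool_rot'],degrees=True).as_matrix().T+o['tool_pos']
    else: X=(X-np.array(c['t']))@np.array(c['R'])
    X[d.ravel()==0]=np.nan
    return p,X.reshape(480,640,3)
def sel(X,c,r,z0,z1):
    P=X.reshape(-1,3); return P[(np.hypot(P[:,0]-c[0],P[:,1]-c[1])<r)&(P[:,2]>z0)&(P[:,2]<z1)]
def go(pos,rot):
    o=get_obs(); R=Rn.from_euler('xyz',o['tool_rot'],degrees=True); T=Rn.from_euler('xyz',rot,degrees=True)
    print('shift mm',np.round(R.inv().apply(np.array(pos)-o['tool_pos'])*1000,1),'turn',np.round((R.inv()*T).as_rotvec(degrees=True),1))
E
python3 - <<'E'
from h import *
for cam in('top','scene'):
    p,X=cloud(cam)
    m=lambda P:(len(P),np.round(np.array(cv2.minEnclosingCircle((P[:,:2]*1000).astype(np.float32))[0]),1),np.round(np.median(P[:,2]),4))
    print(cam,'pan',m(sel(X,(.577,.264),.1,.038,.047)), 'bottle top',m(sel(X,(.602,.244),.04,.137,.15)))
    P=sel(X,(.555,.01),.1,.025,.055);print('stick',cv2.minAreaRect((P[:,:2]*1000).astype(np.float32)),P[:,2].max())
    P=sel(X,(.531,-.248),.15,.026,.035);print('tray',cv2.minAreaRect((P[:,:2]*1000).astype(np.float32)))
    for k in range(1): print('mates',[np.round(r['point'],3) for r in nets.place_of('mate_a_center',cam)][:4])
go((.602,.244,.22),(180,0,25.5))
E
```

```text
top pan (5306, array([578.5, 264.5]), np.float64(0.0424)) bottle top (304, array([600.4, 244.2]), np.float64(0.1418))
stick ((555.8648071289062, 9.521026611328125), (44.76324462890625, 150.06407165527344), 4.238090515136719) 0.04986310184653751
tray ((530.9771118164062, -250.59625244140625), (171.30030822753906, 200.54110717773438), 76.27159881591797)
mates [array([ 0.594, -0.218,  0.054])]
scene pan (4610, array([580.9, 263. ]), np.float64(0.0399)) bottle top (296, array([603.7, 243.2]), np.float64(0.1397))
stick ((559.1453247070312, 8.28289794921875), (48.51968765258789, 150.90293884277344), 3.603790760040283) 0.0474555574288652
tray ((534.8666381835938, -250.9339599609375), (171.56846618652344, 202.27378845214844), 76.3626937866211)
mates [array([ 0.594, -0.217,  0.06 ])]
shift mm [ 648.4 -610.6    2.5] turn [ 0. -0.  0.]
```

```bash
python3 -m creep '[{"tx":150,"ty":-140,"gripper":1},{"tx":150,"ty":-140,"gripper":1},{"tx":150,"ty":-140,"gripper":1},{"tx":150,"ty":-140,"gripper":1},{"tx":150,"ty":-140,"gripper":1}]'; python3 -c "
from h import *
go((.602,.244,.22),(180,0,25.5))"
```

```text
shift mm [ 648.4 -610.6    2.5] turn [ 0. -0.  0.]validation failed for argument at $[0]...
```

```bash
python3 -m creep '[{"wx":0,"wy":0,"wz":0,"tx":150,"ty":-140,"tz":0,"gripper":1},{"wx":0,"wy":0,"wz":0,"tx":150,"ty":-140,"tz":0,"gripper":1},{"wx":0,"wy":0,"wz":0,"tx":150,"ty":-140,"tz":0,"gripper":1},{"wx":0,"wy":0,"wz":0,"tx":150,"ty":-140,"tz":0,"gripper":1},{"wx":0,"wy":0,"wz":0,"tx":150,"ty":-140,"tz":0,"gripper":1}]'; python3 -c "
from h import *
go((.602,.244,.22),(180,0,25.5))"
```

```text
time_s: 1.62
tool_pos: [0.356, -0.3931, 0.2227]
tool_rot: [180.0, -0.0, 25.6]
force: [0.3, 0.7, 0.2]
grip_width: 0.0869
grasp_force: 0.0
shift mm [ 497.  -468.5    2.6] turn [ 0.  -0.   0.1]
```

```bash
python3 -m creep '[{"wx":0,"wy":0,"wz":0,"tx":150,"ty":-141,"tz":0,"gripper":1},{"wx":0,"wy":0,"wz":0,"tx":150,"ty":-141,"tz":0,"gripper":1},{"wx":0,"wy":0,"wz":0,"tx":150,"ty":-141,"tz":0,"gripper":1},{"wx":0,"wy":0,"wz":0,"tx":150,"ty":-141,"tz":0,"gripper":1},{"wx":0,"wy":0,"wz":0,"tx":150,"ty":-141,"tz":0,"gripper":1}]' >/dev/null
python3 -m creep '[{"wx":0,"wy":0,"wz":0,"tx":150,"ty":-141,"tz":0,"gripper":1},{"wx":0,"wy":0,"wz":0,"tx":150,"ty":-141,"tz":0,"gripper":1},{"wx":0,"wy":0,"wz":0,"tx":150,"ty":-141,"tz":0,"gripper":1},{"wx":0,"wy":0,"wz":0,"tx":150,"ty":-141,"tz":0,"gripper":1},{"wx":0,"wy":0,"wz":0,"tx":150,"ty":-141,"tz":0,"gripper":1}]' >/dev/null
python3 -m creep '[{"wx":0,"wy":0,"wz":0,"tx":150,"ty":-141,"tz":0,"gripper":1},{"wx":0,"wy":0,"wz":0,"tx":150,"ty":-141,"tz":0,"gripper":1},{"wx":0,"wy":0,"wz":0,"tx":150,"ty":-141,"tz":0,"gripper":1},{"wx":0,"wy":0,"wz":0,"tx":150,"ty":-141,"tz":0,"gripper":1},{"wx":0,"wy":0,"wz":0,"tx":150,"ty":-141,"tz":0,"gripper":1}]'; python3 -c "
from h import *
go((.602,.244,.22),(180,0,25.5))
print(np.round(get_obs()['qpos'],1))"
```

```text
time_s: 2.87
tool_pos: [0.5794, 0.1823, 0.2228]
tool_rot: [180.0, -0.0, 25.5]
force: [0.6, -0.2, 0.6]
grip_width: 0.087
grasp_force: 0.0
shift mm [ 46.9 -45.9   2.8] turn [ 0. -0.  0.]
[ 14.6  17.7 -42.4  88.4  12.1  78.6 -93.3]
```

```bash
python3 -m creep '[{"wx":0,"wy":0,"wz":0,"tx":47,"ty":-46,"tz":0,"gripper":1},{"wx":0,"wy":0,"wz":0,"tx":47,"ty":-46,"tz":0,"gripper":1},{"wx":0,"wy":0,"wz":0,"tx":47,"ty":-46,"tz":30,"gripper":1},{"wx":0,"wy":0,"wz":0,"tx":47,"ty":-46,"tz":60,"gripper":1},{"wx":0,"wy":0,"wz":0,"tx":47,"ty":-46,"tz":60,"gripper":1}]'
python3 -m creep '[{"wx":0,"wy":0,"wz":0,"tx":0,"ty":0,"tz":30,"gripper":1},{"wx":0,"wy":0,"wz":0,"tx":0,"ty":0,"tz":58,"gripper":1},{"wx":0,"wy":0,"wz":0,"tx":0,"ty":0,"tz":58,"gripper":1},{"wx":0,"wy":0,"wz":0,"tx":0,"ty":0,"tz":58,"gripper":0},{"wx":0,"wy":0,"wz":0,"tx":0,"ty":0,"tz":58,"gripper":-1}]' 15
python3 -m creep '[{"wx":0,"wy":0,"wz":0,"tx":0,"ty":0,"tz":0,"gripper":-1},{"wx":0,"wy":0,"wz":0,"tx":0,"ty":0,"tz":0,"gripper":-1},{"wx":0,"wy":0,"wz":0,"tx":0,"ty":0,"tz":0,"gripper":-1},{"wx":0,"wy":0,"wz":0,"tx":0,"ty":0,"tz":0,"gripper":-1},{"wx":0,"wy":0,"wz":0,"tx":0,"ty":0,"tz":0,"gripper":-1}]'
```

```text
time_s: 3.28
tool_pos: [0.5981, 0.2407, 0.1562]
tool_rot: [-180.0, 0.6, 25.6]
force: [-0.6, -1.4, -0.9]
grip_width: 0.0869
grasp_force: 0.0
time_s: 3.7
tool_pos: [0.6026, 0.2422, 0.1069]
tool_rot: [180.0, -0.2, 25.5]
force: [-0.1, 1.0, 0.1]
grip_width: 0.0801
grasp_force: 0.0
time_s: 4.12
tool_pos: [0.6016, 0.242, 0.105]
tool_rot: [180.0, -0.0, 25.5]
force: [-0.3, -0.7, 0.3]
grip_width: 0.0486
grasp_force: 0.0
```

```bash
python3 -m creep '[{"wx":0,"wy":0,"wz":0,"tx":0,"ty":0,"tz":0,"gripper":-1},{"wx":0,"wy":0,"wz":0,"tx":0,"ty":0,"tz":0,"gripper":-1},{"wx":0,"wy":0,"wz":0,"tx":0,"ty":0,"tz":0,"gripper":-1},{"wx":0,"wy":0,"wz":0,"tx":0,"ty":0,"tz":0,"gripper":-1},{"wx":0,"wy":0,"wz":0,"tx":0,"ty":0,"tz":0,"gripper":-1}]'; python3 -c "
from h import *
go((.488,-.240,.068),(180,0,25.5))"
```

```text
time_s: 4.53
tool_pos: [0.6014, 0.242, 0.1045]
tool_rot: [180.0, 0.0, 25.5]
force: [0.4, -0.6, 0.2]
grip_width: 0.0319
grasp_force: 15.0
shift mm [-310.1  386.    36.5] turn [0. 0. 0.]
```

```bash
python3 -m creep '[{"wx":0,"wy":0,"wz":0,"tx":0,"ty":0,"tz":-25,"gripper":-1},{"wx":0,"wy":0,"wz":0,"tx":0,"ty":0,"tz":-55,"gripper":-1},{"wx":0,"wy":0,"wz":0,"tx":-20,"ty":26,"tz":-70,"gripper":-1},{"wx":0,"wy":0,"wz":0,"tx":-45,"ty":56,"tz":-70,"gripper":-1},{"wx":0,"wy":0,"wz":0,"tx":-70,"ty":87,"tz":-70,"gripper":-1}]'
python3 -m creep '[{"wx":0,"wy":0,"wz":0,"tx":-120,"ty":150,"tz":0,"gripper":-1},{"wx":0,"wy":0,"wz":0,"tx":-120,"ty":150,"tz":0,"gripper":-1},{"wx":0,"wy":0,"wz":0,"tx":-120,"ty":150,"tz":0,"gripper":-1},{"wx":0,"wy":0,"wz":0,"tx":-120,"ty":150,"tz":0,"gripper":-1},{"wx":0,"wy":0,"wz":0,"tx":-120,"ty":150,"tz":0,"gripper":-1}]'
python3 -m creep '[{"wx":0,"wy":0,"wz":0,"tx":-120,"ty":149,"tz":0,"gripper":-1},{"wx":0,"wy":0,"wz":0,"tx":-120,"ty":149,"tz":0,"gripper":-1},{"wx":0,"wy":0,"wz":0,"tx":-120,"ty":149,"tz":0,"gripper":-1},{"wx":0,"wy":0,"wz":0,"tx":-120,"ty":149,"tz":0,"gripper":-1},{"wx":0,"wy":0,"wz":0,"tx":-120,"ty":149,"tz":0,"gripper":-1}]'
python3 -c "
from h import *
go((.488,-.240,.068),(180,0,25.5))"
```

```text
time_s: 4.95
tool_pos: [0.5758, 0.1339, 0.1758]
tool_rot: [180.0, -0.1, 25.7]
force: [0.7, -0.6, -1.1]
grip_width: 0.0325
grasp_force: 15.0
time_s: 5.37
tool_pos: [0.5306, -0.0594, 0.1744]
tool_rot: [179.9, 0.1, 25.2]
force: [0.8, -1.0, -2.0]
grip_width: 0.0328
grasp_force: 15.0
time_s: 5.78
tool_pos: [0.4858, -0.2456, 0.1744]
tool_rot: [179.9, 0.1, 25.2]
force: [0.5, -0.0, 0.0]
grip_width: 0.0326
grasp_force: 15.0
shift mm [  4.6  -4.3 106.4] turn [ 0.1  0.1 -0.3]
```

```bash
python3 -m creep '[{"wx":0,"wy":0,"wz":0,"tx":2,"ty":-2,"tz":20,"gripper":-1},{"wx":0,"wy":0,"wz":0,"tx":2,"ty":-2,"tz":45,"gripper":-1},{"wx":0,"wy":0,"wz":0,"tx":2,"ty":-2,"tz":70,"gripper":-1},{"wx":0,"wy":0,"wz":0,"tx":2,"ty":-2,"tz":90,"gripper":-1},{"wx":0,"wy":0,"wz":0,"tx":2,"ty":-2,"tz":95,"gripper":-1}]'
python3 -m creep '[{"wx":0,"wy":0,"wz":0,"tx":0,"ty":0,"tz":2,"gripper":-1},{"wx":0,"wy":0,"wz":0,"tx":0,"ty":0,"tz":4,"gripper":-1},{"wx":0,"wy":0,"wz":0,"tx":0,"ty":0,"tz":6,"gripper":-1},{"wx":0,"wy":0,"wz":0,"tx":0,"ty":0,"tz":8,"gripper":-1},{"wx":0,"wy":0,"wz":0,"tx":0,"ty":0,"tz":8,"gripper":-1}]'
python3 -c "
from h import *
go((.488,-.240,.068),(180,0,25.5))"
```

```text
time_s: 6.2
tool_pos: [0.4865, -0.2362, 0.0759]
tool_rot: [-179.7, 0.2, 25.5]
force: [-0.6, -0.6, -1.2]
grip_width: 0.0329
grasp_force: 15.0
time_s: 6.62
tool_pos: [0.4895, -0.2376, 0.0722]
tool_rot: [179.9, -0.0, 25.5]
force: [-0.8, -0.3, -0.8]
grip_width: 0.0324
grasp_force: 15.0
shift mm [-2.5  1.5  4.2] turn [ 0.1 -0.   0. ]
```

```bash
python3 -m creep '[{"wx":0,"wy":0,"wz":0,"tx":0,"ty":0,"tz":1,"gripper":-1},{"wx":0,"wy":0,"wz":0,"tx":0,"ty":0,"tz":2,"gripper":-1},{"wx":0,"wy":0,"wz":0,"tx":0,"ty":0,"tz":3,"gripper":-1},{"wx":0,"wy":0,"wz":0,"tx":0,"ty":0,"tz":3,"gripper":-1},{"wx":0,"wy":0,"wz":0,"tx":0,"ty":0,"tz":3,"gripper":-1}]'
python3 -m creep '[{"wx":0,"wy":0,"wz":0,"tx":0,"ty":0,"tz":1,"gripper":-1},{"wx":0,"wy":0,"wz":0,"tx":0,"ty":0,"tz":1,"gripper":-1},{"wx":0,"wy":0,"wz":0,"tx":0,"ty":0,"tz":1,"gripper":-1}]'
```

```text
time_s: 7.03
tool_pos: [0.4891, -0.2373, 0.0685]
tool_rot: [180.0, 0.0, 25.5]
force: [-0.1, -0.9, -1.0]
grip_width: 0.0325
grasp_force: 15.0
time_s: 7.28
tool_pos: [0.4891, -0.2373, 0.0675]
tool_rot: [-180.0, 0.0, 25.5]
force: [-0.1, 0.0, -0.6]
grip_width: 0.0325
grasp_force: 15.0
```

```bash
python3 -m creep '[{"wx":0,"wy":0,"wz":0,"tx":0,"ty":0,"tz":1,"gripper":-1},{"wx":0,"wy":0,"wz":0,"tx":0,"ty":0,"tz":1,"gripper":-1},{"wx":0,"wy":0,"wz":0,"tx":0,"ty":0,"tz":1,"gripper":-1}]'
python3 -m creep '[{"wx":0,"wy":0,"wz":0,"tx":0,"ty":0,"tz":1,"gripper":-1},{"wx":0,"wy":0,"wz":0,"tx":0,"ty":0,"tz":1,"gripper":-1},{"wx":0,"wy":0,"wz":0,"tx":0,"ty":0,"tz":1,"gripper":-1}]'
```

```text
time_s: 7.53
tool_pos: [0.4895, -0.2373, 0.0673]
tool_rot: [180.0, -0.0, 25.6]
force: [-1.5, 1.4, 6.6]
grip_width: 0.0327
grasp_force: 15.1
time_s: 7.78
tool_pos: [0.4898, -0.2371, 0.0672]
tool_rot: [180.0, -0.0, 25.6]
force: [-2.4, 2.7, 10.4]
grip_width: 0.0327
grasp_force: 15.2
```

```bash
python3 -m creep '[{"wx":0,"wy":0,"wz":0,"tx":0,"ty":0,"tz":-1,"gripper":0},{"wx":0,"wy":0,"wz":0,"tx":0,"ty":0,"tz":-1,"gripper":0.6},{"wx":0,"wy":0,"wz":0,"tx":0,"ty":0,"tz":-1,"gripper":0.6},{"wx":0,"wy":0,"wz":0,"tx":0,"ty":0,"tz":-1,"gripper":0.6},{"wx":0,"wy":0,"wz":0,"tx":0,"ty":0,"tz":-1,"gripper":0.6}]'
python3 -m creep '[{"wx":0,"wy":0,"wz":0,"tx":0,"ty":0,"tz":-20,"gripper":0.6},{"wx":0,"wy":0,"wz":0,"tx":0,"ty":0,"tz":-60,"gripper":0.6},{"wx":0,"wy":0,"wz":0,"tx":0,"ty":0,"tz":-100,"gripper":1},{"wx":0,"wy":0,"wz":0,"tx":0,"ty":0,"tz":-120,"gripper":1},{"wx":0,"wy":0,"wz":0,"tx":0,"ty":0,"tz":-120,"gripper":1}]'
python3 -c "
from h import *
go((.5565,.009,.18),(180,0,94.2)); print(np.round(get_obs()['qpos'],1))"
```

```text
time_s: 8.2
tool_pos: [0.4888, -0.2373, 0.0662]
tool_rot: [-180.0, 0.0, 25.5]
force: [0.2, 0.9, 0.2]
grip_width: 0.058
grasp_force: 0.0
time_s: 8.62
tool_pos: [0.4923, -0.2386, 0.1922]
tool_rot: [179.5, -0.3, 25.5]
force: [1.4, -0.2, -1.0]
grip_width: 0.0821
grasp_force: 0.0
shift mm [ 164.6 -195.8   11.5] turn [  0.6   0.  -68.7]
[ 49.6   8.2 -28.9  99.9   4.3  72.3 -44.8]
```

```bash
python3 -m creep '[{"wx":0,"wy":0,"wz":-35,"tx":82,"ty":-98,"tz":0,"gripper":1},{"wx":0,"wy":0,"wz":-35,"tx":82,"ty":-98,"tz":0,"gripper":1},{"wx":0,"wy":0,"wz":-35,"tx":82,"ty":-98,"tz":0,"gripper":1},{"wx":0,"wy":0,"wz":-35,"tx":82,"ty":-98,"tz":0,"gripper":1},{"wx":0,"wy":0,"wz":-35,"tx":82,"ty":-98,"tz":0,"gripper":1}]'
python3 -c "
from h import *
go((.5565,.009,.18),(180,0,94.2)); print(np.round(get_obs()['qpos'],1))"
```

```text
time_s: 9.03
tool_pos: [0.5212, -0.1091, 0.1859]
tool_rot: [-179.9, -0.0, 61.3]
force: [0.4, -1.4, 0.7]
grip_width: 0.0867
grasp_force: 0.0
shift mm [120.6 -25.8   6. ] turn [ -0.   -0.1 -32.9]
[ 43.6   7.9 -37.3 101.6   5.   72.2 -23.6]
```

```bash
python3 -m creep '[{"wx":0,"wy":0,"wz":-33,"tx":120,"ty":-26,"tz":6,"gripper":1},{"wx":0,"wy":0,"wz":-33,"tx":120,"ty":-26,"tz":6,"gripper":1},{"wx":0,"wy":0,"wz":-33,"tx":120,"ty":-26,"tz":6,"gripper":1},{"wx":0,"wy":0,"wz":-33,"tx":120,"ty":-26,"tz":6,"gripper":1},{"wx":0,"wy":0,"wz":-33,"tx":120,"ty":-26,"tz":6,"gripper":1}]'
python3 - <<'E'
from h import *
p,X=cloud('wrist','pics/w1.png')
P=sel(X,(.5565,.009),.1,.025,.06);print('stick',cv2.minAreaRect((P[:,:2]*1000).astype(np.float32)),np.percentile(P[:,2],95))
p,X=cloud('top','pics/top1.png')
go((.5565,.009,.005),(180,0,94.2)); print(np.round(get_obs()['qpos'],1))
E
```

```text
time_s: 9.45
tool_pos: [0.5569, 0.0078, 0.1796]
tool_rot: [-179.9, -0.1, 94.3]
force: [0.7, -0.1, -0.0]
grip_width: 0.0872
grasp_force: 0.0
stick ((554.376220703125, 7.922920227050781), (44.07011795043945, 149.01077270507812), 3.9894745349884033) 0.043639167686337604
shift mm [  4.5   0.3 174.4] turn [-0.1 -0.  -0.6]
[ 36.6  13.  -45.   98.6   9.6  72.4  -7. ]
```

View pics/top1.png

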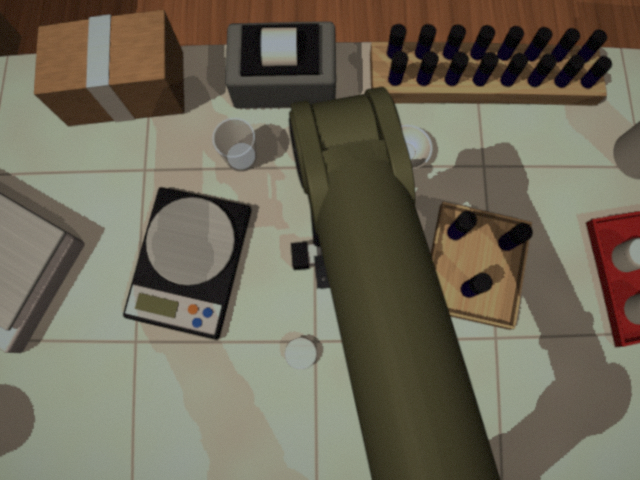

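```bash
python3 -m creep '[{"wx":0,"wy":0,"wz":0,"tx":1,"ty":1,"tz":35,"gripper":1},{"wx":0,"wy":0,"wz":0,"tx":1,"ty":1,"tz":75,"gripper":1},{"wx":0,"wy":0,"wz":0,"tx":1,"ty":1,"tz":110,"gripper":1},{"wx":0,"wy":0,"wz":0,"tx":1,"ty":1,"tz":130,"gripper":1},{"wx":0,"wy":0,"wz":0,"tx":1,"ty":1,"tz":140,"gripper":1}]'
python3 -m creep '[{"wx":0,"wy":0,"wz":0,"tx":0,"ty":0,"tz":12,"gripper":0.5},{"wx":0,"wy":0,"wz":0,"tx":0,"ty":0,"tz":24,"gripper":0.5},{"wx":0,"wy":0,"wz":0,"tx":0,"ty":0,"tz":33,"gripper":0.5},{"wx":0,"wy":0,"wz":0,"tx":0,"ty":0,"tz":33,"gripper":0},{"wx":0,"wy":0,"wz":0,"tx":0,"ty":0,"tz":33,"gripper":0}]' 60
python3 -c "
from h import *
go((.555,.0085,.005),(180,0,94.2)); print(get_obs()['wrist_torque'])"
```

```text
time_s: 9.97
tool_pos: [0.5551, 0.0038, 0.0365]
tool_rot: [-179.6, -0.0, 93.3]
force: [0.0, 0.4, -0.0]
grip_width: 0.0867
grasp_force: 0.0
time_s: 10.38
tool_pos: [0.5584, 0.0048, 0.0078]
tool_rot: [180.0, 0.0, 93.5]
force: [-0.2, -0.4, 0.6]
grip_width: 0.0613
grasp_force: 0.0
shift mm [ 3.9 -3.2  2.8] turn [ 0.   0.  -0.7]
[ 0.02042017 -0.08914316  0.02858997]
```

```bash
python3 -m creep '[{"wx":0,"wy":0,"wz":-0.7,"tx":4,"ty":-3,"tz":2,"gripper":0},{"wx":0,"wy":0,"wz":-0.7,"tx":4,"ty":-3,"tz":2,"gripper":0},{"wx":0,"wy":0,"wz":-0.7,"tx":4,"ty":-3,"tz":2,"gripper":-1},{"wx":0,"wy":0,"wz":-0.7,"tx":4,"ty":-3,"tz":2,"gripper":-1},{"wx":0,"wy":0,"wz":-0.7,"tx":4,"ty":-3,"tz":2,"gripper":-1}]'
python3 -m creep '[{"wx":0,"wy":0,"wz":0,"tx":0,"ty":0,"tz":0,"gripper":-1},{"wx":0,"wy":0,"wz":0,"tx":0,"ty":0,"tz":0,"gripper":-1},{"wx":0,"wy":0,"wz":0,"tx":0,"ty":0,"tz":0,"gripper":-1},{"wx":0,"wy":0,"wz":0,"tx":0,"ty":0,"tz":0,"gripper":-1}]'
python3 -c "
from h import *
go((.555,.0085,.005),(180,0,94.2)); print(get_obs()['wrist_torque'])"
```

```text
time_s: 10.8
tool_pos: [0.5553, 0.0086, 0.006]
tool_rot: [179.9, 0.0, 94.2]
force: [-0.3, -0.8, 1.9]
grip_width: 0.034
grasp_force: 60.0
time_s: 11.13
tool_pos: [0.5553, 0.0085, 0.006]
tool_rot: [180.0, 0.0, 94.2]
force: [-0.9, 0.7, 5.1]
grip_width: 0.0342
grasp_force: 60.0
shift mm [-0.  -0.3  1. ] turn [0. 0. 0.]
[0.02134097 0.01568739 0.00927864]
```

```bash
python3 -m creep '[{"wx":0,"wy":0,"wz":0,"tx":0,"ty":0,"tz":-12,"gripper":-1},{"wx":0,"wy":0,"wz":0,"tx":0,"ty":0,"tz":-35,"gripper":-1},{"wx":0,"wy":0,"wz":0,"tx":0,"ty":0,"tz":-60,"gripper":-1},{"wx":0,"wy":0,"wz":0,"tx":0,"ty":0,"tz":-80,"gripper":-1},{"wx":0,"wy":0,"wz":0,"tx":0,"ty":0,"tz":-90,"gripper":-1}]'
for i in 1 2 3 4; do python3 -m creep '[{"wx":0,"wy":0,"wz":0,"tx":0,"ty":0,"tz":0,"gripper":-1},{"wx":0,"wy":0,"wz":0,"tx":0,"ty":0,"tz":0,"gripper":-1}]' >/dev/null;  python3 -c "
from h import *
o=get_obs();print(np.round(o['wrist_torque'],3),np.round(o['force'],1),np.round(o['tool_pos'],3),np.round(o['qpos'],1))"; done
```

```text
time_s: 11.55
tool_pos: [0.5556, 0.0089, 0.0979]
tool_rot: [179.9, 0.0, 94.2]
force: [0.3, -0.6, -3.9]
grip_width: 0.0337
grasp_force: 60.0
[ 0.182 -0.109  0.044] [-0.7 -0.2 -3.9] [0.554 0.008 0.095] [ 34.8  17.7 -44.2 104.3  13.7  63.5 -10. ]
[ 0.175 -0.09  -0.026] [-0.2  0.7 -3.5] [0.554 0.008 0.094] [ 34.7  17.8 -44.2 104.3  13.7  63.5 -10. ]
[ 0.192 -0.083 -0.028] [ 0.5  0.8 -3.6] [0.554 0.009 0.095] [ 34.7  17.8 -44.2 104.3  13.7  63.5 -10. ]
[ 0.153 -0.061  0.007] [ 0.2 -0.5 -3. ] [0.555 0.009 0.095] [ 34.7  17.8 -44.2 104.2  13.7  63.5 -10. ]
```

```bash
cat > kin.py <<'E'
from h import *
from scipy.optimize import least_squares
from itertools import product
D=[([65.266,18.439,-4.014,83.176,1.295,78.541,-3.259],[.28,-.586,.221],25.5),
([14.6,17.7,-42.4,88.4,12.1,78.6,-93.3],[.5794,.1823,.2228],25.5),
([49.6,8.2,-28.9,99.9,4.3,72.3,-44.8],[.4923,-.2386,.1922],25.5),
([43.6,7.9,-37.3,101.6,5,72.2,-23.6],[.5212,-.1091,.1859],61.3),
([36.6,13,-45,98.6,9.6,72.4,-7],[.5569,.0078,.1796],94.3),
([34.7,17.8,-44.2,104.2,13.7,63.5,-10],[.555,.009,.095],94.2)]
def fk(q,L,s):
    R=Rn.identity(); p=np.zeros(3); ax='zyzyzyz'
    for i in range(7):
        R=R*Rn.from_euler(ax[i],q[i]*s[i],degrees=True)
        off=np.array([[0,0,L[0]],[0,0,0],[L[4],0,L[1]],[0,0,0],[L[5],0,L[2]],[0,0,0],[L[6],0,L[3]]][i] if i else [0,0,L[0]])
        p=p+R.apply(off)
    return p,R
E
python3 - <<'E'
from kin import *
best=[]
for sz in product((1,-1),repeat=4):
    s=[sz[0],1,sz[1],1,sz[2],1,sz[3]]
    er=max((Rn.from_euler('xyz',[180,0,y],degrees=True).inv()*fk(q,[0]*7,s)[1]).magnitude() for q,_,y in D)
    # allow constant tool z offset
    tilt=max(np.degrees(np.arccos(np.clip(-fk(q,[0]*7,s)[1].as_matrix()[2,2],-1,1))) for q,_,y in D)
    yo=[(y-(fk(q,[0]*7,s)[1]).as_euler('xyz',degrees=True)[2])%360 for q,_,y in D]
    f=least_squares(lambda L:np.concatenate([fk(q,L,s)[0]-p for q,p,_ in D]+[.01*L[4:]]),[.3,.4,.4,.2,0,0,0])
    best.append((f.cost,s,round(tilt,2),np.round(yo,1),np.round(f.x,3),np.abs(np.concatenate([fk(q,f.x,s)[0]-p for q,p,_ in D])).max()))
for b in sorted(best,key=lambda b:b[0])[:3]: print(b)
E
```

```text
(np.float64(0.000472636610336103), [-1, 1, -1, 1, 1, 1, -1], np.float64(24.54), array([270.5, 275.3, 272.3, 272.7, 276.1, 280.9]), array([-0.173,  0.472,  0.518, -0.087, -0.009,  0.038, -0.01 ]), np.float64(0.021316502014662897))
(np.float64(0.0004798419281058023), [-1, 1, -1, 1, -1, 1, -1], np.float64(0.67), array([270. , 270. , 270. , 269.9, 270.7, 269.9]), array([ 1.02 ,  0.553,  0.509,  1.199, -0.022,  0.031, -0.012]), np.float64(0.024017383812716786))
(np.float64(0.0005197380613681893), [-1, 1, -1, 1, 1, 1, 1], np.float64(24.54), array([264. ,  88.1, 183.2, 226.1, 262.8, 262.7]), array([-0.185,  0.483,  0.513, -0.053, -0.005,  0.002,  0.006]), np.float64(0.018280934464107668))
```

```bash
cat >> kin.py <<'E'
S=[-1,1,-1,1,-1,1,-1]
def fk2(q,P):
    # P: 4 z lengths, then (x,y) offsets after links 1,3,5,7
    R=Rn.identity(); p=np.zeros(3); ax='zyzyzyz'
    for i in range(7):
        R=R*Rn.from_euler(ax[i],q[i]*S[i],degrees=True)
        if i%2==0: k=i//2; p=p+R.apply([P[4+2*k],P[5+2*k],P[k]])
    return p,R
def fit(D):
    return least_squares(lambda P:np.concatenate([fk2(q,P)[0]-p for q,p,_ in D]+[.002*(P[4:]),.002*(P[:4]-[.35,.42,.4,.25])]),[.35,.42,.4,.25]+[0]*8)
E
python3 - <<'E'
from kin import *
f=fit(D);print(np.round(f.x,3));print(np.round([fk2(q,f.x)[0]-p for q,p,_ in D],3))
E
```

```text
[ 0.208  0.469  0.515  0.321 -0.003 -0.015  0.001 -0.008  0.007 -0.004
 -0.001  0.   ]
[[-0.    -0.    -0.   ]
 [ 0.    -0.    -0.   ]
 [-0.     0.     0.   ]
 [-0.     0.001  0.   ]
 [ 0.001 -0.002 -0.   ]
 [-0.     0.002  0.   ]]
```

```bash
cat >> kin.py <<'E'
LO=np.array([-163.93,-17.29,-79.2,3.27,-89.18,5.43,-154.24])+3;HI=np.array([163.93,119.83,71.16,140.29,269.18,117.66,154.24])-3
ZO=Rn.from_euler('z',90,degrees=True)
def ik(pos,R,P,q0,w=.02):
    def e(q):
        p,Rm=fk2(q,P); return np.concatenate([(p-pos)*10,((Rm*ZO).inv()*R).as_rotvec()*3,w*(q-q0)/100])
    r=least_squares(e,np.clip(q0,LO+.1,HI-.1),bounds=(LO,HI)); p,Rm=fk2(r.x,P)
    return r.x,np.linalg.norm(p-pos)*1000,np.degrees(((Rm*ZO).inv()*R).magnitude())
def Rup(phi,t=0):
    # tool horizontal toward azimuth phi, tool x up; t = degrees still short of level (tool pointing down by t)
    c,s=np.cos(np.radians(phi)),np.sin(np.radians(phi))
    z=np.array([c,s,0]);x=np.array([0,0,1.]);R=Rn.from_matrix(np.column_stack([x,np.cross(z,x),z]))
    return R*Rn.from_euler('y',-t,degrees=True)
E
python3 - <<'E'
from kin import *
print([round(np.degrees(((fk2(q,np.ones(12))[1]*ZO).inv()*Rn.from_euler('xyz',[180,0,y],degrees=True)).magnitude()),2) for q,_,y in D])
print(Rup(94,90).as_euler('xyz',degrees=True))
P=fit(D).x; rng=np.random.default_rng(0)
for dz in(-.05,0,.06):
  Q=P.copy();Q[0]+=dz;Q[3]+=dz
  for phi in range(-180,180,30):
    d=np.array([np.cos(np.radians(phi)),np.sin(np.radians(phi)),0]); pos=np.array([.579,.264,.117])+.016*d
    best=None
    for k in range(10):
        q0=np.array(D[-1][0]) if k==0 else rng.uniform(LO,HI)
        q,ep,er=ik(pos,Rup(phi),Q,q0,.002)
        if ep<2 and er<2:
            c=np.abs(q-D[-1][0]).max()
            if best is None or c<best[0]: best=(c,q)
    print(dz,phi,None if best is None else np.round(best[1]))
E
```

```text
[np.float64(0.12), np.float64(0.06), np.float64(0.67), np.float64(0.08), np.float64(0.71), np.float64(0.12)]
[ 1.80000000e+02 -1.27222187e-14  9.40000000e+01]
-0.05 -180 None
-0.05 -150 None
-0.05 -120 None
-0.05 -90 [-58.  56.  21.  75.  48. 115. 139.]
-0.05 -60 [-31.  46. -24.  95.  87. 115. 129.]
-0.05 -30 [-64.  34.  14. 115.  93.  79. 121.]
-0.05 0 [-70.  28.  29. 131. 131.  64.  98.]
-0.05 30 [-87.  52.  68. 137. 180.  72.  43.]
-0.05 60 [-67.  57.  68. 127. 208. 105.  37.]
-0.05 90 [ 51.  72. -73. 105. -36.  45.  29.]
-0.05 120 [ 37.  72. -68.  85. -24.  79.  20.]
-0.05 150 [ 13.  66. -45.  66. -32. 115.  28.]
0 -180 None
0 -150 None
0 -120 None
0 -90 [-62.  64.  28.  68.  40. 115. 141.]
0 -60 [-39.  51. -19.  91.  82. 115. 125.]
0 -30 [-82.  43.  29. 116.  82.  73. 116.]
0 0 [-15.  36. -33. 133. 140.  91. 114.]
0 30 None
0 60 [ 67.  87. -76. 125. -80.  13.  86.]
0 90 [ 57.  82. -75. 104. -21.  47.  23.]
0 120 [ 37.  76. -64.  80. -22.  84.  22.]
0 150 [ 21.  88. -76.  57.  -4. 115.  12.]
0.06 -180 None
0.06 -150 None
0.06 -120 None
0.06 -90 [-70.  79.  44.  56.  24. 115. 148.]
0.06 -60 [-47.  58. -15.  86.  76. 115. 122.]
0.06 -30 [-54.  46.  -9. 114.  92.  97. 111.]
0.06 0 [-83.  44.  26. 137. 117.  74.  84.]
0.06 30 None
0.06 60 [ 80. 105. -76. 126.   7.  11.  13.]
0.06 90 [ 60.  83. -68. 101. -21.  54.  29.]
0.06 120 [ 26.  69. -38.  73. -39.  97.  37.]
0.06 150 None
```

```bash
python3 - <<'E'
from kin import *
P=fit(D).x
obs=[((.489,-.237),.105,.017),((.594,-.218),.105,.017),((.743,.043),.075,.03),((.749,.182),.1,.038),((.75,-.131),.035,.045),((.378,.066),.022,.028),((.575,-.295),.105,.017)]
def chk(q):
    R=Rn.identity();p=np.zeros(3);pts=[]
    for i in range(7):
        R=R*Rn.from_euler('zyzyzyz'[i],q[i]*S[i],degrees=True)
        if i%2==0: k=i//2;p=p+R.apply([P[4+2*k],P[5+2*k],P[k]]);pts.append(p)
    el,wr,t=pts[1],pts[2],pts[3]
    m=9
    for a,b in((el,wr),(wr,wr+.6*(t-wr))):
        for s in np.linspace(0,1,30):
            x=a+s*(b-a); m=min(m,x[2])
            for c,h,r in obs:
                dxy=max(0,np.hypot(x[0]-c[0],x[1]-c[1])-r); m=min(m,np.hypot(dxy,max(0,x[2]-h)))
    return m,el,wr
for t in(0,15,25):
  for phi in(60,75,90,105,120,135):
    Rt=Rup(phi,t); z=Rt.as_matrix()[:,2]; pos=np.array([.579,.264,.117])+.016*z
    best=None
    for q3 in(-70,-44,-20,0):
      for q2 in(20,60):
        q0=np.array(D[-1][0],float);q0[2]=q3;q0[1]=q2
        q,ep,er=ik(pos,Rt,P,q0,.003)
        if ep<2 and er<2:
            m=chk(q)
            if best is None or m[0]>best[0]: best=(m[0],q,m[1],m[2])
    print(t,phi,None if best is None else (round(best[0],3),np.round(best[1]),np.round(best[2],2),np.round(best[3],2)))
E
```

```text
0 60 (np.float64(0.105), array([ 65.,  81., -74., 125., -86.,  18.,  88.]), array([ 0.18, -0.43,  0.27]), array([0.43, 0.  , 0.12]))
0 75 (np.float64(0.116), array([ 64.,  84., -76., 115., -30.,  28.,  34.]), array([ 0.19, -0.42,  0.25]), array([ 0.5 , -0.03,  0.12]))
0 90 (np.float64(0.117), array([ 52.,  70., -65., 104., -39.,  53.,  37.]), array([ 0.25, -0.36,  0.36]), array([ 0.58, -0.04,  0.12]))
0 105 (np.float64(0.083), array([ 49.,  82., -74.,  92., -15.,  65.,  18.]), array([ 0.29, -0.36,  0.26]), array([ 0.66, -0.03,  0.12]))
0 120 (np.float64(0.042), array([ 40.,  82., -72.,  80., -14.,  83.,  16.]), array([ 0.34, -0.31,  0.27]), array([ 0.73, -0.  ,  0.12]))
0 135 (np.float64(0.03), array([ 30.,  83., -71.,  68., -11.,  99.,  15.]), array([ 0.39, -0.25,  0.25]), array([0.79, 0.05, 0.12]))
15 60 (np.float64(0.146), array([ 63.,  62., -76., 126., -86.,  12.,  71.]), array([ 0.17, -0.38,  0.42]), array([0.43, 0.01, 0.2 ]))
15 75 (np.float64(0.146), array([ 61.,  66., -76., 116., -28.,  26.,  20.]), array([ 0.19, -0.38,  0.39]), array([ 0.5 , -0.02,  0.2 ]))
15 90 (np.float64
[... 643 characters left out ...]
.44, 0.02, 0.25]))
25 75 (np.float64(0.164), array([ 59.,  56., -76., 115., -21.,  27.,   6.]), array([ 0.19, -0.34,  0.47]), array([ 0.51, -0.  ,  0.25]))
25 90 (np.float64(0.148), array([ 55.,  62., -76., 105.,  -8.,  44.,   2.]), array([ 0.23, -0.35,  0.42]), array([ 0.58, -0.01,  0.25]))
25 105 (np.float64(0.125), array([ 47.,  63., -72.,  95.,  -7.,  61.,   7.]), array([ 0.28, -0.32,  0.41]), array([ 0.65, -0.  ,  0.25]))
25 120 (np.float64(0.104), array([ 38.,  66., -70.,  84.,  -4.,  77.,  11.]), array([ 0.33, -0.28,  0.39]), array([0.72, 0.02, 0.25]))
25 135 (np.float64(0.087), array([ 30.,  69., -68.,  73.,  -1.,  92.,  15.]), array([ 0.37, -0.23,  0.37]), array([0.77, 0.07, 0.25]))
```

```bash
cat >> kin.py <<'E'
def gou(sc,phi,t):
    # stick centre sc (mid-bar), tool pose
    Rt=Rup(phi,t); go(np.array(sc)+.016*Rt.as_matrix()[:,2],Rt.as_euler('xyz',degrees=True))
def st():
    o=get_obs();R=Rn.from_euler('xyz',o['tool_rot'],degrees=True).as_matrix()
    print('t',round(o['time_s'],2),'centre',np.round(np.array(o['tool_pos'])-.016*R[:,2],4),'stick up',np.round(R[:,0],3),'q',np.round(o['qpos'],1),'F',np.round(o['force'],1),'grip',round(o['grip_width'],4))
E
python3 -m creep '[{"wx":0,"wy":0,"wz":0,"tx":18,"ty":0,"tz":-22,"gripper":-1},{"wx":0,"wy":7,"wz":0,"tx":36,"ty":0,"tz":-44,"gripper":-1},{"wx":0,"wy":14,"wz":0,"tx":54,"ty":0,"tz":-66,"gripper":-1},{"wx":0,"wy":20,"wz":0,"tx":72,"ty":0,"tz":-88,"gripper":-1},{"wx":0,"wy":26,"wz":0,"tx":91,"ty":0,"tz":-110,"gripper":-1}]' >/dev/null
python3 -c "
from kin import *
st(); gou((.57,.18,.24),92,32); gou((.57,.18,.24),92,0)"
```

```text
t 12.63 centre [0.5494 0.092  0.2216] stick up [-0.067  0.895  0.441] q [ 47.3  15.8 -50.5  98.3 -14.7  72.9   6.6] F [-0.2 -0.4 -6.1] grip 0.0335
shift mm [93.9 27.6 19.2] turn [-1.4 31.8  1.7]
shift mm [99.8 27.7 12.6] turn [-1.9 63.8  1.3]<sys>:0: UserWarning: Gimbal lock detected. Setting third angle to zero since it is not possible to uniquely determine all angles.
```

```bash
python3 -m creep '[{"wx":-1.5,"wy":32,"wz":1.5,"tx":94,"ty":27,"tz":19,"gripper":-1},{"wx":-1.5,"wy":32,"wz":1.5,"tx":94,"ty":27,"tz":19,"gripper":-1},{"wx":-1.5,"wy":32,"wz":1.5,"tx":94,"ty":27,"tz":19,"gripper":-1},{"wx":-1.5,"wy":32,"wz":1.5,"tx":94,"ty":27,"tz":19,"gripper":-1},{"wx":-1.5,"wy":32,"wz":1.5,"tx":94,"ty":27,"tz":19,"gripper":-1}]' >/dev/null
python3 -W ignore -c "
from kin import *
st(); gou((.579,.22,.22),91,0)"
```

```text
t 13.05 centre [0.5691 0.178  0.2359] stick up [-0.019  0.528  0.849] q [ 53.6  30.4 -55.7 100.7 -35.9  69.3  18.7] F [-0.2 -2.2 -4.4] grip 0.0338
shift mm [16.9 11.6 41.3] turn [-1.  31.9  0.3]
```

```bash
python3 -m creep '[{"wx":-1,"wy":32,"wz":0,"tx":17,"ty":12,"tz":41,"gripper":-1},{"wx":-1,"wy":32,"wz":0,"tx":17,"ty":12,"tz":41,"gripper":-1},{"wx":-1,"wy":32,"wz":0,"tx":17,"ty":12,"tz":41,"gripper":-1},{"wx":-1,"wy":32,"wz":0,"tx":17,"ty":12,"tz":41,"gripper":-1},{"wx":-1,"wy":32,"wz":0,"tx":17,"ty":12,"tz":41,"gripper":-1}]' >/dev/null
python3 -W ignore - <<'E'
from kin import *
st(); gou((.579,.264,.14),90,0)
o=get_obs(); f=fit(D+[(o['qpos'],np.array(o['tool_pos']),0)]); print(np.round(f.x,3))
q,ep,er=ik(np.array([.579,.28,.117]),Rup(90,0),f.x,o['qpos']);print(np.round(q),ep,er)
p,X=cloud('scene','pics/s2.png')
E
```

```text
t 13.47 centre [0.5797 0.2196 0.2172] stick up [-0.002 -0.002  1.   ] q [ 55.1  56.6 -58.3 103.  -47.8  67.5  36.8] F [ 0.1 -1.2 -4. ] grip 0.0338
shift mm [-77.3   0.1  44.3] turn [-0.9 -0.1  0.1]
[ 0.248  0.468  0.514  0.363 -0.002 -0.016  0.002 -0.011  0.005 -0.
 -0.001  0.001]
[ 50.  66. -54. 103. -46.  60.  45.] 0.0009092696041586111 0.00020647134841396595
```

View pics/s2.png

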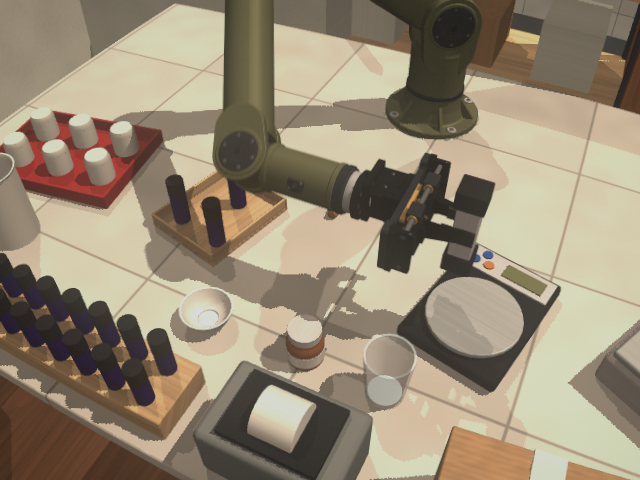

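```bash
python3 -m creep '[{"wx":-1,"wy":0,"wz":0,"tx":-10,"ty":0,"tz":15,"gripper":-1},{"wx":-1,"wy":0,"wz":0,"tx":-25,"ty":0,"tz":35,"gripper":-1},{"wx":-1,"wy":0,"wz":0,"tx":-42,"ty":0,"tz":48,"gripper":-1},{"wx":-1,"wy":0,"wz":0,"tx":-60,"ty":0,"tz":48,"gripper":-1},{"wx":-1,"wy":0,"wz":0,"tx":-70,"ty":0,"tz":48,"gripper":-1}]' >/dev/null
python3 -m creep '[{"wx":0,"wy":0,"wz":0,"tx":0,"ty":0,"tz":0,"gripper":-1},{"wx":0,"wy":0,"wz":0,"tx":0,"ty":0,"tz":0,"gripper":-1}]' >/dev/null
python3 -W ignore - <<'E'
from kin import *
st(); gou((.579,.27,.117),90,0)
p,X=cloud('scene'); P=sel(X,(.579,.268),.07,.05,.3)
c=(P[:,1]<.31)&(P[:,0]>.53); P=P[c]; print(len(P), np.percentile(P[:,2],[0.5,99.5]))
cv2.imwrite('pics/s3.png',p[100:420,230:600,::-1])
E
```

```text
t 14.1 centre [0.5792 0.2692 0.1523] stick up [-0.007  0.001  1.   ] q [ 50.1  62.7 -56.2 104.1 -48.1  60.6  43.1] F [-0.2 -0.7 -2.1] grip 0.0333
shift mm [-35.2  -0.4   0.8] turn [-0.1  0.1  0.4]
3930 [0.0777393 0.2267378]
```

View pics/s3.png

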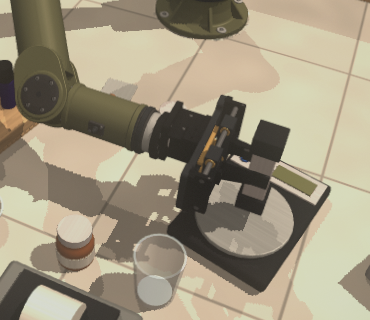

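```bash
python3 -m creep '[{"wx":0,"wy":0,"wz":0.4,"tx":-8,"ty":0,"tz":0,"gripper":-1},{"wx":0,"wy":0,"wz":0.4,"tx":-17,"ty":0,"tz":0,"gripper":-1},{"wx":0,"wy":0,"wz":0.4,"tx":-24,"ty":0,"tz":0,"gripper":-1},{"wx":0,"wy":0,"wz":0.4,"tx":-28,"ty":0,"tz":0,"gripper":-1},{"wx":0,"wy":0,"wz":0.4,"tx":-30,"ty":0,"tz":0,"gripper":-1}]' >/dev/null
python3 -W ignore -c "from kin import *; st()"
python3 -m creep '[{"wx":0,"wy":0,"wz":0,"tx":-0.5,"ty":0,"tz":0,"gripper":-1},{"wx":0,"wy":0,"wz":0,"tx":-1,"ty":0,"tz":0,"gripper":-1},{"wx":0,"wy":0,"wz":0,"tx":-1.5,"ty":0,"tz":0,"gripper":-1},{"wx":0,"wy":0,"wz":0,"tx":-2,"ty":0,"tz":0,"gripper":-1},{"wx":0,"wy":0,"wz":0,"tx":-2,"ty":0,"tz":0,"gripper":-1}]' >/dev/null
python3 -W ignore -c "from kin import *; st()"
python3 -m creep '[{"wx":0,"wy":0,"wz":0,"tx":-0.5,"ty":0,"tz":0,"gripper":-1},{"wx":0,"wy":0,"wz":0,"tx":-1,"ty":0,"tz":0,"gripper":-1},{"wx":0,"wy":0,"wz":0,"tx":-1,"ty":0,"tz":0,"gripper":-1}]' >/dev/null
python3 -W ignore -c "from kin import *; st()"
```

```text
t 14.57 centre [0.5782 0.2699 0.1212] stick up [ 0.002 -0.     1.   ] q [ 49.1  65.5 -54.3 103.3 -47.1  60.2  44.8] F [-0.3 -0.2 -3. ] grip 0.0334
t 14.98 centre [0.5783 0.2701 0.1205] stick up [ 0. -0.  1.] q [ 49.   65.6 -54.3 103.3 -47.1  60.2  44.9] F [ 0.1 -0.3 -3.5] grip 0.0335
t 15.23 centre [0.5783 0.2701 0.1193] stick up [ 0. -0.  1.] q [ 49.   65.7 -54.2 103.3 -47.   60.2  44.9] F [-0.8 -0.3 -3.8] grip 0.0337
```

```bash
for i in 1; do :; done; python3 -m creep '[{"wx":0,"wy":0,"wz":0,"tx":-0.5,"ty":0,"tz":0,"gripper":-1},{"wx":0,"wy":0,"wz":0,"tx":-1,"ty":0,"tz":0,"gripper":-1},{"wx":0,"wy":0,"wz":0,"tx":-1,"ty":0,"tz":0,"gripper":-1}]' >/dev/null
python3 -W ignore -c "from kin import *; st()"
python3 -m creep '[{"wx":0,"wy":0,"wz":0,"tx":-0.5,"ty":0,"tz":0,"gripper":-1},{"wx":0,"wy":0,"wz":0,"tx":-1,"ty":0,"tz":0,"gripper":-1},{"wx":0,"wy":0,"wz":0,"tx":-1,"ty":0,"tz":0,"gripper":-1}]' >/dev/null
python3 -W ignore -c "from kin import *; st()"
```

```text
t 15.48 centre [0.5783 0.2701 0.1182] stick up [ 0. -0.  1.] q [ 49.   65.8 -54.2 103.2 -47.   60.2  45. ] F [ 0.  -0.1 -3. ] grip 0.0337
t 15.73 centre [0.5783 0.2702 0.1175] stick up [ 0.    -0.001  1.   ] q [ 48.9  65.9 -54.1 103.2 -47.   60.2  45.1] F [-0.2 -0.6 -2.7] grip 0.0335
```

```bash
python3 -m creep '[{"wx":0,"wy":0,"wz":0,"tx":-0.5,"ty":0,"tz":0,"gripper":-1},{"wx":0,"wy":0,"wz":0,"tx":-1,"ty":0,"tz":0,"gripper":-1},{"wx":0,"wy":0,"wz":0,"tx":-1,"ty":0,"tz":0,"gripper":-1}]' >/dev/null
python3 -W ignore -c "from kin import *; st()"
python3 -m creep '[{"wx":0,"wy":0,"wz":0,"tx":-0.3,"ty":0,"tz":0,"gripper":-1},{"wx":0,"wy":0,"wz":0,"tx":-0.6,"ty":0,"tz":0,"gripper":-1},{"wx":0,"wy":0,"wz":0,"tx":-0.6,"ty":0,"tz":0,"gripper":-1}]' >/dev/null
python3 -W ignore -c "from kin import *; st(); print(get_obs()['wrist_torque'])"
```

```text
t 15.98 centre [0.5783 0.2702 0.1174] stick up [-0.    -0.002  1.   ] q [ 48.9  66.  -54.1 103.2 -47.   60.3  45.1] F [-0.9 -1.   1.6] grip 0.0337
t 16.23 centre [0.5783 0.2702 0.1174] stick up [-0.    -0.003  1.   ] q [ 48.9  66.  -54.1 103.1 -47.   60.3  45.2] F [-1.9 -3.2  5.6] grip 0.0338
[-0.14325979 -0.10978094  0.28327653]
```

```bash
python3 -m creep '[{"wx":0,"wy":0,"wz":0,"tx":0.7,"ty":0,"tz":0,"gripper":-1},{"wx":0,"wy":0,"wz":0,"tx":0.7,"ty":0,"tz":0,"gripper":-1}]' 5 >/dev/null
python3 -W ignore -c "from kin import *; st()"
python3 -m creep '[{"wx":0,"wy":0,"wz":0,"tx":0,"ty":0,"tz":0,"gripper":0},{"wx":0,"wy":0,"wz":0,"tx":0,"ty":0,"tz":0,"gripper":0.4},{"wx":0,"wy":0,"wz":0,"tx":0,"ty":0,"tz":0,"gripper":0.8},{"wx":0,"wy":0,"wz":0,"tx":0,"ty":0,"tz":0,"gripper":0.8},{"wx":0,"wy":0,"wz":0,"tx":0,"ty":0,"tz":0,"gripper":0.8}]' >/dev/null
python3 -W ignore - <<'E'
from kin import *
st(); p,X=cloud('scene'); P=sel(X,(.578,.27),.03,.05,.3); print(np.percentile(P[:,2],[0.5,99.5]))
T=P[P[:,2]>.18]; print('top',cv2.minAreaRect((T[T[:,2]>.186][:,:2]*1000).astype(np.float32)))
cv2.imwrite('pics/s4.png',p[100:420,230:600,::-1])
E
```

```text
t 16.4 centre [0.5783 0.2704 0.1173] stick up [-0.    -0.001  1.   ] q [ 48.9  66.  -54.1 103.2 -47.   60.2  45.1] F [-0.7 -2.   4.4] grip 0.0338
t 16.82 centre [0.5783 0.2701 0.1161] stick up [0.001 0.    1.   ] q [ 48.9  66.  -54.  103.2 -46.9  60.1  45.1] F [-0.  -1.1  0.2] grip 0.0593
[0.05131225 0.19250248]
top ((580.3553466796875, 269.1944274902344), (44.35066223144531, 47.77764892578125), 89.85909271240234)
```

View pics/s4.png

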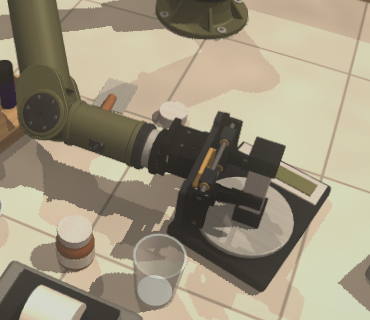

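```bash
python3 -m creep '[{"wx":0,"wy":0,"wz":0,"tx":0,"ty":0,"tz":-4,"gripper":1},{"wx":0,"wy":0,"wz":0,"tx":0,"ty":0,"tz":-8,"gripper":1},{"wx":0,"wy":0,"wz":0,"tx":0,"ty":0,"tz":-10,"gripper":1},{"wx":0,"wy":0,"wz":0,"tx":0,"ty":0,"tz":-10,"gripper":1},{"wx":0,"wy":0,"wz":0,"tx":0,"ty":0,"tz":-10,"gripper":1}]' >/dev/null
python3 -W ignore -c "from kin import *; st()"
python3 -m creep '[{"wx":0,"wy":0,"wz":0,"tx":12,"ty":0,"tz":0,"gripper":1},{"wx":0,"wy":0,"wz":0,"tx":27,"ty":0,"tz":0,"gripper":1},{"wx":0,"wy":0,"wz":0,"tx":42,"ty":0,"tz":0,"gripper":1},{"wx":0,"wy":0,"wz":0,"tx":57,"ty":0,"tz":0,"gripper":1},{"wx":0,"wy":0,"wz":0,"tx":67,"ty":0,"tz":0,"gripper":1}]' >/dev/null
python3 -W ignore -c "from kin import *; st()"
```

```text
t 17.28 centre [0.5786 0.2597 0.1164] stick up [0. 0. 1.] q [ 49.6  65.8 -53.7 102.9 -46.5  61.1  44.9] F [-1.   0.2  0.7] grip 0.0865
t 17.7 centre [0.5784 0.2606 0.1866] stick up [-0.002 -0.     1.   ] q [ 51.8  59.4 -57.8 104.5 -49.   62.2  40.4] F [-0.3 -0.4  1.2] grip 0.0873
```

```bash
python3 -m creep '[{"wx":0,"wy":0,"wz":0,"tx":15,"ty":0,"tz":0,"gripper":1},{"wx":0,"wy":0,"wz":0,"tx":35,"ty":0,"tz":0,"gripper":1},{"wx":0,"wy":0,"wz":0,"tx":60,"ty":0,"tz":0,"gripper":1},{"wx":0,"wy":0,"wz":0,"tx":85,"ty":0,"tz":0,"gripper":1},{"wx":0,"wy":0,"wz":0,"tx":100,"ty":0,"tz":0,"gripper":1}]' >/dev/null
python3 -m creep '[{"wx":0,"wy":0,"wz":0,"tx":0,"ty":0,"tz":-30,"gripper":1},{"wx":0,"wy":0,"wz":0,"tx":0,"ty":0,"tz":-60,"gripper":1},{"wx":0,"wy":0,"wz":0,"tx":0,"ty":0,"tz":-60,"gripper":1},{"wx":0,"wy":0,"wz":0,"tx":0,"ty":0,"tz":-60,"gripper":1}]' >/dev/null
python3 -W ignore - <<'E'
from kin import *
st()
p,X=cloud('top','pics/t5.png'); P=sel(X,(.578,.27),.04,.15,.22); print('stick top',cv2.minAreaRect((P[:,:2]*1000).astype(np.float32)),P[:,2].min(),np.median(P[:,2]))
p,X=cloud('scene','pics/s5.png')
print([(np.round(r['point'],3),round(r['confidence'],2)) for r in nets.place_of('bottle_center','scene')])
E
```

```text
t 18.45 centre [0.58   0.1977 0.2831] stick up [0.    0.001 1.   ] q [ 59.4  50.6 -61.8 102.9 -50.   70.4  31.9] F [0.1 0.8 0. ] grip 0.0869
stick top ((577.3134155273438, 269.4505615234375), (45.08830642700195, 44.57820129394531), 89.80451965332031) 0.16102859676777762 0.19158680519425594
[(array([ 0.493, -0.234,  0.051]), 0.81)]
```

View pics/s5.png

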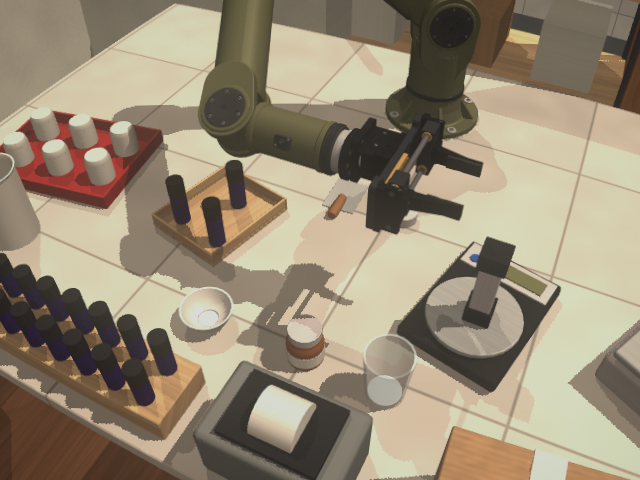

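View pics/t5.png

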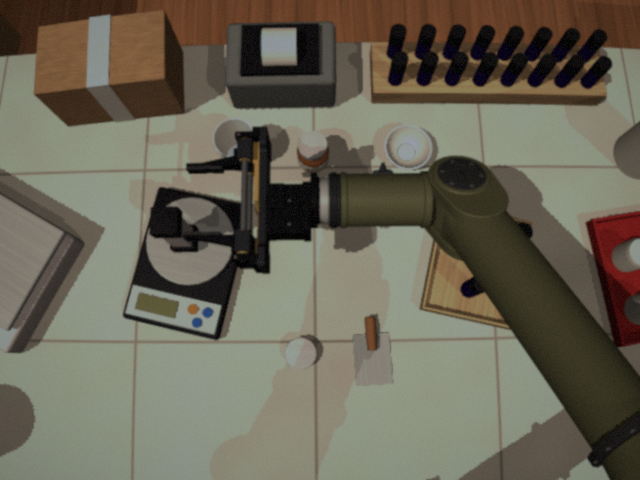

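The scene view shows the stick upright near the middle of the pan (foot at about 480,312). The moved bottle stands in the tray at about (235,185), everything else is where it was, and the gripper is clear.

```bash
python3 -c "
from cell import env
print(env.sign_off())"
```

```text
the job is handed in; nothing more can be done
None
```

The job is handed in at about 19 s: the bottle stands in the tray with the other two, and the stick stands upright near the middle of the pan with its whole foot on it, heavy end down (the end that lay toward −y, from the wrist torque).

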